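# Lids back on the washed kitchen canisters

### The job

The four white canisters on the worktop have been washed and stand open, with their wooden lids lying about among them. Put each lid on the canister it fits, fully home so that it sits flat on the rim, and leave the canisters standing where they are. Do not knock over or push away the glass and the salt shaker that stand among them.

Things in the scene. Friction and masses are not known exactly. Their poses are not given: they have to be found in the camera images.
- lid_round_large: Loose wooden lid, round, 96 mm across, lying right way up on its cork stopper. Stopper 0 to 10 mm above the origin, 68 mm wide at its foot, 76 at its top; plate 10 to 18 mm; in the middle a round wooden knob 24 mm across from 18 to 40 mm. About 0.1 kg. Origin: centre of the stopper's underside; z up.
- can_round_large: Open white ceramic canister, large round (96 mm across, mouth 84 mm), 64 mm tall, walls and floor 6 mm, loose, 0.2 to 0.55 kg. Origin: centre of its underside; z up. With its lid home, the lid's origin is 54 mm above this one; the stopper has 4 mm of play all round.
- lid_round_small: Loose wooden lid, round, 70 mm across, lying right way up on its cork stopper. Stopper 0 to 10 mm above the origin, 42 mm wide at its foot, 50 at its top; plate 10 to 18 mm; in the middle a round wooden knob 24 mm across from 18 to 40 mm. About 0.1 kg. Origin: centre of the stopper's underside; z up.
- can_round_small: Open white ceramic canister, small round (70 mm across, mouth 58 mm), 64 mm tall, walls and floor 6 mm, loose, 0.2 to 0.55 kg. Origin: centre of its underside; z up. With its lid home, the lid's origin is 54 mm above this one; the stopper has 4 mm of play all round.
- lid_square: Loose wooden lid, square, 84 x 84 mm, lying right way up on its cork stopper. Stopper 0 to 10 mm above the origin, 56 x 56 at its foot, 64 x 64 above; plate 10 to 18 mm; in the middle an upright bar grip 44 mm long along x, 18 mm thick along y, from 18 to 40 mm. About 0.1 kg. Origin: centre of the stopper's underside; z up.
- can_square: Open white ceramic canister, square (84 x 84 mm, mouth 72 x 72), 64 mm tall, walls and floor 6 mm, loose, 0.2 to 0.55 kg. Origin: centre of its underside; z up. With its lid home, the lid's origin is 54 mm above this one; the stopper has 4 mm of play all round.
- lid_oblong: Loose wooden lid, oblong, 112 mm along x by 70 along y, lying right way up on its cork stopper. Stopper 0 to 10 mm above the origin, 84 x 42 at its foot, 92 x 50 above; plate 10 to 18 mm; in the middle an upright bar grip 44 mm long along x, 18 mm thick along y, from 18 to 40 mm. About 0.1 kg. Origin: centre of the stopper's underside; z up.
- can_oblong: Open white ceramic canister, oblong (112 mm along its x by 70 mm along its y, mouth 100 x 58), 64 mm tall, walls and floor 6 mm, loose, 0.2 to 0.55 kg. Origin: centre of its underside; z up. With its lid home, the lid's origin is 54 mm above this one; the stopper has 4 mm of play all round.
- glass: Bystander: small green glass, 50 mm across, 58 mm tall, loose; origin centre of its underside.
- shaker: Bystander: steel salt shaker with black cap, 40 mm across, 68 mm tall, loose; origin centre of its underside.
Not all that is in view belongs to the job. What is shaped like the can_square but black or blue is not meant.

How it is judged:
At the end, for the whole second after the job is handed in: Each of the four lids is released and at rest on its own canister: centred within 8 mm, its plate on the rim (lid origin 50 to 56.5 mm above the canister's origin; 54 is exact), level with the canister within 0.06 rad; every canister upright on the worktop (tilt under 0.05 rad) (horizontal distance between lid_round_large and can_round_large below 0.008 m and z of lid_round_large in the frame of can_round_large between 0.05 and 0.0565 m and angle between the z axis of lid_round_large and the z axis of can_round_large, either way round below 0.06 rad and angle between each of can_round_large, can_round_small, can_square, can_oblong's own z axis and vertical below 0.05 rad and height (world z) of each of can_round_large, can_round_small, can_square, can_oblong below 0.01 m and linear speed of each of lid_round_large, can_round_large, lid_round_small, can_round_small, lid_square, can_square, lid_oblong, can_oblong below 0.02 m/s and horizontal distance between lid_round_small and can_round_small below 0.008 m and z of lid_round_small in the frame of can_round_small between 0.05 and 0.0565 m and angle between the z axis of lid_round_small and the z axis of can_round_small, either way round below 0.06 rad and horizontal distance between lid_square and can_square below 0.008 m and z of lid_square in the frame of can_square between 0.05 and 0.0565 m and angle between the z axis of lid_square and the z axis of can_square, either way round below 0.06 rad and horizontal distance between lid_oblong and can_oblong below 0.008 m and z of lid_oblong in the frame of can_oblong between 0.05 and 0.0565 m and angle between the z axis of lid_oblong and the z axis of can_oblong, either way round below 0.06 rad); the robot touches nothing.
It fails at once if a canister is shoved more than 50 mm from its place or tipped (distance of any of can_round_large, can_round_small, can_square, can_oblong from where it was at the start of the episode above 0.05 m or angle between any of can_round_large, can_round_small, can_square, can_oblong's own z axis and vertical above 0.35 rad).
It fails at once if the glass is shoved more than 40 mm or knocked over (distance of glass from where it was at the start of the episode above 0.04 m or angle between glass's own z axis and vertical above 0.5 rad).
It fails at once if the shaker is shoved more than 40 mm or knocked over (distance of shaker from where it was at the start of the episode above 0.04 m or angle between shaker's own z axis and vertical above 0.5 rad).
It also fails if it takes over 106 s, if anything falls off the work surface, if the arm or the gripper's body presses on something with over 40 N, if the wrist force passes 120 N, or if a joint passes its speed limit or range.

### The arm

A 6-joint arm with a two-finger parallel gripper is mounted at the origin on the work surface. World frame = base frame: x ahead of the robot, y to its left, z up, the work surface at z = 0. Lengths are in m, angles in rad, forces in N, time in s.
With the tool pointing down it reaches from about 0.35 to 0.775 m from the base axis. Payload 5.5 kg.
Tool frame: the origin (TCP) lies where the fingers leave the gripper's body, on its centre line; the fingertips stand env.tip_reach ahead of it and the grasp point (between the pads) lies 54 mm ahead of it (env.tip_reach is the distance from the TCP to the fingertips, in m); z points along the fingers, y is the line along which they close (so a half turn about z gives the same grasp; the last joint's range is limited). The gripper opens to 85 mm and grips with 20 to 120 N. Pads are 22 mm wide; open, the fingers measure 114 mm over their backs; the gripper's body (76 mm by 85 mm) begins 54 mm behind the grasp point. The pads swing forward as they close: fully open they stand 13 mm farther back than shut.
Start: joints at [-0.14, 0.313, 0.046, 1.304, 0, 1.431], TCP at [0.575, -0, 0.304] pointing down, gripper open.
Joint ranges: [-2.76, 2.76], [-0.86, 1.69], [-1.03, 1.26], [-2.2, 2.34], [-1.47, 1.5], [-3.14, 3.14]. Speed limits (rad/s): [2.57, 2.57, 3.14, 3.14, 3.14, 3.14].

### API

Orientations are given as a unit quaternion [w, x, y, z].
In Python, from workcell import status, optics, hand_in, env gives the robot as it stands.
- The arm moves only by the shell command python3 -m handwheel 'ROWS' [FORCE]. ROWS is a JSON object whose one key "deltas" holds a list of rows, each a list of 5 numbers: the opening, from -1 (shut) to 1 (fully open), then the shift along the tool's x, y, z in units of 40 mm (1.0 is 40 mm), then the turn about the tool's z in units of 10 degrees (1.0 is 10 degrees). In form: {"deltas": [[jaw, x, y, z, roll], ...]}. A call has 1 to 20 rows; each row shifts and turns the commanded pose from where the row before left it, along the tool's axes as they then stand; what a row does not reach is not made up. A row lasts 1/8 s, in which the tool goes at most 62.5 mm and 10.7 degrees, less where a joint would pass 70% of its speed; a pose out of reach is approached as far as the arm can. A call is refused whole if a number of a shift passes 1 or a number of a turn 1, either way. A call with a gripper value outside its range is refused whole. The fingers move at their own pace and stop on an object; FORCE is the grip in N (left out, the last holds). Time passes only in rows, so rows that do not move let the fingers close. It gives the time, the measured TCP pose, the force, the opening and the grip force at its end, in the units of the state.
- status.get_state(): the state, without advancing time (a new reading comes with each control period).
- optics.read_camera(name): name is "scene" or "side" or "wrist"; returns a dict with "frame" (400x640x3 uint8, red, green, blue), "depth" (400x640 float32, m along the optical axis (not along the pixel's ray), 0 where there is no reading), "vfov" (degrees; the focal length in pixels is half the picture's height over the tangent of half this angle, whatever the lens; pixels are square), "cx", "cy" (the principal point, pixels), "k1" (the pictures are not rectified: a ray, as slopes to the right and down, at radius r is drawn at 1 + k1 r^2 times it, then the intrinsics apply), "origin" and "attitude" of the camera in the world. Camera axes: x right, y down, z forward; pixel columns grow to the right and rows downward; lengths in m; the calibration is good to about 2 mm. A picture is of the moment at which its call begins.
- hand_in(): hands the job in; it is judged then, once.
The state is a dict: "clock": time; "joint_pos": joint angles; "qvel": joint speeds; "tau": joint torques, N m; "tcp_pos": TCP position; "orientation": TCP orientation; "wrist_force": force on the tool from outside, world axes, zero at the start; "ft_torque": the same for the moment, N m; "finger_gap": finger opening in m; "grip_force": force on a finger pad.
Only numpy, scipy, OpenCV 4.12 (cv2) and the standard library are available. Lean on these libraries where they do the work, as an engineer would, in place of code of your own. Each camera call takes 0.05 s, during which the arm holds its last target. There are 200 camera calls.

## Working session

There is one attempt and no reset: what is moved stays moved. The work goes in short steps, Python scripts to look and compute and a shell command to move; the robot and the scene stay as the last step left them, time stands still between calls to the robot, and variables do not carry over. Pictures are saved under pics/ and viewed, at most 14 in all, crops included, and the job is handed in when it is done.

```bash
ls; mkdir -p pics; cat > h.py <<'E'
import numpy as np, cv2, pickle
from workcell import status, optics, env
def snap(n,tag):
    c=optics.read_camera(n); pickle.dump(c,open(f'pics/{tag}.pkl','wb'))
    cv2.imwrite(f'pics/{tag}.png',c['frame'][:,:,::-1]); return c
E
python3 - <<'E'
from h import *
for n in ['scene','side','wrist']:
    c=snap(n,n+'0'); print(n,c['vfov'],c['cx'],c['cy'],c['k1'],c['origin'],c['attitude'],(c['depth']>0).mean())
s=status.get_state(); print(s,env.tip_reach)
E
```

```text
pics
scene 43.309236752045344 322.526392814789 199.2409057323922 0.01084126039815739 [ 1.30217628 -0.51269877  1.13549991] [-0.30336299  0.82705184  0.44500077 -0.16102938] 0.99588671875
side 50.33738399178985 323.9379608581834 201.41987191079568 0.01580247428632786 [ 0.29375134 -0.80388147  0.94126348] [-0.36234858  0.92166242 -0.1282013   0.05297457] 0.99621484375
wrist 59.134543689881696 316.6735472968916 195.67038743349366 -0.038189791396445794 [0.57433479 0.08195745 0.3738684 ] [ 1.62728807e-01  9.86670406e-01  2.81257087e-05 -9.19218113e-04] 0.9960546875
{'clock': 0.15, 'joint_pos': array([-1.39567702e-01,  3.13833739e-01,  4.52335251e-02,  1.30361976e+00,
        2.18515186e-05,  1.43123778e+00]), 'qvel': array([-8.21677158e-04, -1.94583401e-03,  2.77641637e-03, -8.49783065e-04,
       -2.31167829e-04,  7.36650931e-05]), 'tau': array([ 1.76330479e-03, -4.81067133e+01,  2.98815805e+01,  1.39078675e-02,
       -1.10673584e-04, -5.56924022e-05]), 'tcp_pos': array([5.74708781e-01, 5.48759532e-05, 3.03207706e-01]), 'orientation': array([-5.75037373e-04,  7.07109843e-01,  7.07103361e-01, -4.19697554e-04]), 'wrist_force': array([-0.72138646,  0.43857421, -0.36968883]), 'ft_torque': array([ 0.00488738, -0.02686177, -0.06477402]), 'grip_force': 0.0, 'finger_gap': 0.08551894838778624} 0.0726
```

View pics/scene0.png

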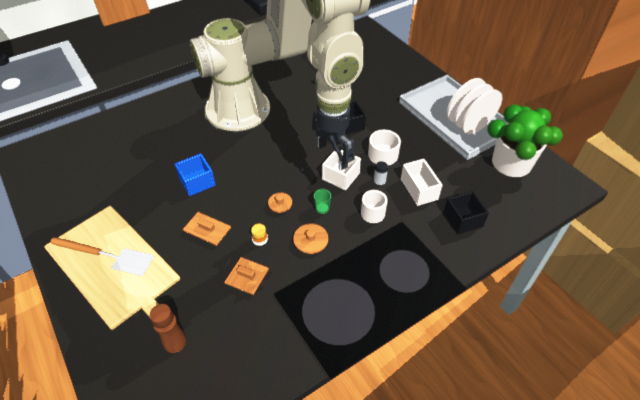

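View pics/side0.png

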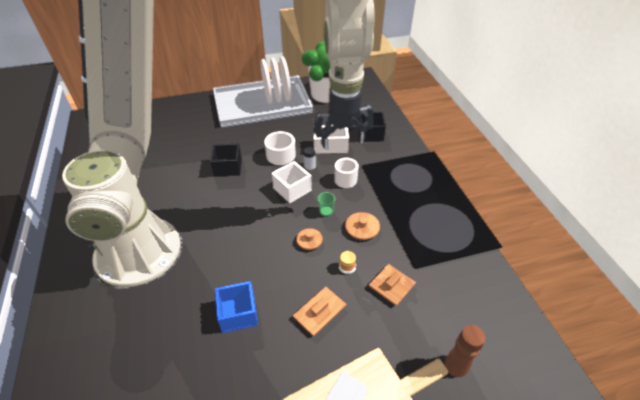

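View pics/wrist0.png

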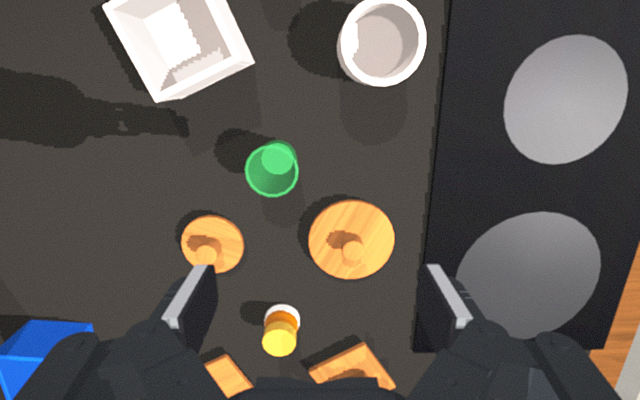

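The scene and side views show four lids. In the side view they are small round (309,240), large round (363,227), square (392,285) and oblong (320,311). The white cans are square (292,182), large round (280,149), small round (346,172) and oblong (330,135), with the oblong partly hidden by the gripper. The glass is at (327,205), the shaker at (310,160), and there is a yellow extra at (348,262).

```bash
cat >> h.py <<'E'
from scipy.spatial.transform import Rotation as R
def rays(c,uv):
    f=200/np.tan(np.radians(c['vfov']/2)); K=np.array([[f,0,c['cx']],[0,f,c['cy']],[0,0,1]])
    p=cv2.undistortPoints(np.asarray(uv,float).reshape(-1,1,2),K,np.array([c['k1'],0,0,0]))[:,0]
    d=np.c_[p,np.ones(len(p))]; q=c['attitude']
    return d@R.from_quat([q[1],q[2],q[3],q[0]]).as_matrix().T
def cloud(c):
    v,u=np.mgrid[0:400,0:640]; d=rays(c,np.c_[u.ravel(),v.ravel()])
    return (c['origin']+d*c['depth'].reshape(-1,1)).reshape(400,640,3)
def load(t): return pickle.load(open(f'pics/{t}.pkl','rb'))
def masks(c):
    h=cv2.cvtColor(c['frame'],cv2.COLOR_RGB2HSV).astype(int); H,S,V=h[...,0],h[...,1],h[...,2]
    return dict(wood=(H>4)&(H<20)&(S>90)&(V>70),white=(S<45)&(V>90),green=(H>45)&(H<85)&(S>90),yellow=(H>=21)&(H<33)&(S>120))
def comps(c,m,P,zmin,zmax,minn=40):
    w=m&(P[...,2]>zmin)&(P[...,2]<zmax)&(P[...,0]>.3)&(P[...,0]<.85)&(abs(P[...,1])<.5)
    n,L,st,_=cv2.connectedComponentsWithStats(w.astype(np.uint8),connectivity=8)
    for i in range(1,n):
        if st[i,4]<minn: continue
        q=P[L==i]; (cx,cy),(a,b),an=cv2.minAreaRect((q[:,:2]*1000).astype(np.float32))
        (ex,ey),r=cv2.minEnclosingCircle((q[:,:2]*1000).astype(np.float32))
        yield q,(round(cx),round(cy)),(round(a),round(b)),round(an,1),(round(ex),round(ey),round(r)),st[i,:4]
E
cat > m.py <<'E'
import sys
from h import *
for t in sys.argv[1:]:
    c=load(t); P=cloud(c); M=masks(c)
    for k,z0,z1 in [('wood',.008,.024),('wood',.032,.05),('white',.054,.074),('green',.02,.08),('yellow',.02,.1)]:
        for q,ce,sz,an,ec,bb in comps(c,M[k],P,z0,z1): print(t,k,z0,'rect',ce,sz,an,'circ',ec,'zmed %.1f n %d'%(np.median(q[:,2])*1e3,len(q)),bb[:2])
E
python3 m.py scene0 side0 wrist0
python3 -c "
from h import *
P=cloud(load('scene0'));print(P[350,230],P[300,400]);P=cloud(load('side0'));print(P[330,400],P[161,310],P[155,310]);P=cloud(load('wrist0'));print(P[120,100])"
```

```text
scene0 wood 0.008 rect (458, -98) (70, 69) 9.2 circ (458, -95, 38) zmed 17.4 n 307 [268 193]
scene0 wood 0.008 rect (427, -313) (114, 73) 29.9 circ (426, -313, 65) zmed 17.6 n 736 [183 212]
scene0 wood 0.008 rect (613, -92) (93, 96) 55.9 circ (614, -91, 50) zmed 17.6 n 742 [293 224]
scene0 wood 0.008 rect (540, -208) (40, 21) 74.7 circ (532, -206, 20) zmed 20.0 n 41 [252 234]
scene0 wood 0.008 rect (622, -294) (87, 86) 33.6 circ (624, -293, 57) zmed 17.6 n 800 [225 258]
scene0 wood 0.032 rect (459, -97) (20, 26) 58.4 circ (458, -98, 13) zmed 37.8 n 52 [276 194]
scene0 wood 0.032 rect (427, -315) (47, 20) 31.9 circ (430, -318, 24) zmed 38.4 n 105 [197 218]
scene0 wood 0.032 rect (614, -93) (22, 22) 57.4 circ (614, -93, 12) zmed 38.7 n 61 [306 230]
scene0 wood 0.032 rect (622, -293) (45, 21) 33.7 circ (622, -293, 24) zmed 39.6 n 122 [237 265]
scene0 white 0.054 rect (457, 281) (95, 99) 46.1 circ (456, 282, 51) zmed 60.7 n 244 [369 130]
scene0 white 0.054 rect (458, 117) (87, 90) 25.4 circ (458, 118, 59) zmed 61.5 n 223 [322 152]
scene0 white 0.054 rect (632, 282) (75, 116) 77.9 circ (6
[... 2475 characters left out ...]
754 [103   0]
wrist0 white 0.054 rect (628, 107) (70, 66) 0.4 circ (628, 109, 35) zmed 64.3 n 2134 [340   0]
wrist0 green 0.02 rect (531, -1) (49, 48) 89.0 circ (532, -1, 25) zmed 49.9 n 1466 [245 141]
wrist0 yellow 0.02 rect (619, -93) (16, 8) 75.2 circ (617, -92, 8) zmed 40.5 n 65 [355 243]
wrist0 yellow 0.02 rect (463, -98) (18, 5) 87.8 circ (461, -98, 9) zmed 40.9 n 43 [210 248]
wrist0 yellow 0.02 rect (530, -206) (36, 39) 3.3 circ (530, -206, 20) zmed 48.4 n 767 [263 323]
[ 0.77292504 -0.41789862  0.0013006 ] [ 0.89213977 -0.0029165   0.00569053]
[ 0.59701723 -0.40980505  0.00207567] [0.53472877 0.18544767 0.03727942] [0.53544101 0.18632673 0.06145651]
[0.34424351 0.04003754 0.00100571]
```

```bash
python3 -m handwheel '{"deltas": [[1,-0.82,-0.99,0,0],[1,-0.82,-0.99,0,0],[1,-0.81,-0.99,0,0],[1,0,0,1,0],[1,0,0,1,0],[1,0,0,1,0],[1,0,0,1,0],[1,0,0,0,0],[1,0,0,0,0]]}' 40
```

```text
clock: 1.27
tcp_pos: [0.4568, -0.0982, 0.145]
orientation: [0.0, 0.707, 0.707, 0.0]
wrist_force: [-0.2, -0.1, -0.1]
finger_gap: 0.0854
grip_force: 0.0
```

```bash
python3 -m handwheel '{"deltas": [[1,0,0,0.7,0],[1,0,0,0.55,0],[1,0,0,0,0],[-1,0,0,0,0],[-1,0,0,0,0],[-1,0,0,0,0],[-1,0,0,0,0],[-1,0,0,0,0],[-1,0,0,0,0],[-1,0,0,-0.5,0],[-1,0,0,-1,0],[-1,0,0,-1,0],[-1,0,0,-0.5,0],[-1,0,0,0,0]]}' 40
```

```text
clock: 3.02
tcp_pos: [0.4571, -0.0984, 0.2153]
orientation: [0.002, 0.707, 0.707, 0.001]
wrist_force: [0.3, 0.3, -0.6]
finger_gap: 0.0223
grip_force: 39.3
```

```bash
python3 - <<'E'
from h import *
snap('wrist','w1');snap('scene','s1')
E
python3 m.py w1 s1 | grep -v yellow
```

```text
w1 wood 0.008 rect (595, -87) (95, 62) 73.3 circ (609, -91, 48) zmed 18.4 n 1775 [448 116]
w1 wood 0.008 rect (530, -190) (30, 10) 0.7 circ (530, -193, 15) zmed 20.5 n 286 [382 279]
w1 wood 0.008 rect (624, -242) (22, 4) 28.5 circ (624, -243, 11) zmed 15.3 n 161 [480 321]
w1 wood 0.008 rect (448, -291) (49, 54) 30.1 circ (451, -289, 33) zmed 18.4 n 1381 [279 341]
w1 wood 0.008 rect (598, -291) (4, 15) 41.7 circ (599, -290, 8) zmed 18.6 n 47 [455 366]
w1 wood 0.032 rect (607, -91) (23, 15) 71.4 circ (611, -92, 12) zmed 37.5 n 267 [504 168]
w1 green 0.02 rect (531, -1) (49, 48) 50.2 circ (532, -1, 25) zmed 49.3 n 3792 [392   6]
s1 wood 0.008 rect (428, -314) (115, 74) 29.8 circ (427, -314, 65) zmed 17.5 n 734 [183 212]
s1 wood 0.008 rect (615, -92) (95, 95) 31.9 circ (614, -91, 49) zmed 17.5 n 739 [293 224]
s1 wood 0.008 rect (541, -210) (39, 22) 67.8 circ (534, -207, 20) zmed 20.4 n 44 [252 234]
s1 wood 0.008 rect (622, -292) (86, 86) 32.6 circ (623, -293, 57) zmed 17.6 n 801 [225 258]
s1 wood 0.032 rect (428, -314) (45, 21) 32.0 circ (428, -314, 22) zmed 38.9 n 105 [197 218]
s1 wood 0.032 rect (615, -93) (22, 22) 35.2 circ (614, -93, 12) zmed 39.0 n 62 [306 230]
s1 wood 0.032 rect (623, -293) (44, 20) 31.7 circ (623, -293, 24) zmed 38.8 n 127 [237 265]
s1 white 0.054 rect (457, 280) (96, 100) 20.5 circ (454, 281, 52) zmed 61.3 n 239 [369 130]
s1 white 0.054 rect (458, 118) (86, 91) 24.0 circ (459, 117, 59) zmed 61.9 n 293 [322 149]
s1 white 0.054 rect (630, 283) (73, 118) 75.9 circ (631, 281, 65) zmed 61.6 n 341 [403 159]
s1 white 0.054 rect (629, 110) (67, 72) 54.0 circ (630, 111, 37) zmed 61.3 n 206 [362 190]
s1 green 0.02 rect (534, -1) (49, 52) 74.0 circ (534, 1, 28) zmed 43.4 n 282 [314 189]
```

```bash
cat > held.py <<'E'
import sys
from h import *
z=status.get_state()['tcp_pos']; print(z)
for t in sys.argv[1:]:
    c=load(t); P=cloud(c); M=masks(c)
    for q,ce,sz,an,ec,bb in comps(c,M['wood'],P,z[2]-.09,z[2]-.06):
        A=np.c_[q[:,:2]-q[:,:2].mean(0),np.ones(len(q))]; k=np.linalg.lstsq(A,q[:,2],rcond=None)[0]
        print(t,ce,sz,an,ec,'zmed %.1f n %d'%(np.median(q[:,2])*1e3,len(q)),'slope',k[:2].round(3))
E
python3 held.py w1 s1
```

```text
[ 0.45583374 -0.09785338  0.21314497]
w1 (451, -83) (69, 37) 20.0 (456, -95, 35) zmed 139.2 n 4457 slope [ 0.093 -0.173]
w1 (456, -122) (27, 24) 6.0 (457, -121, 16) zmed 139.3 n 546 slope [-0.001  0.07 ]
s1 (462, -101) (68, 60) 48.0 (458, -98, 37) zmed 136.9 n 282 slope [-0.035  0.016]
```

```bash
python3 -m handwheel '{"deltas": [[-1,0.86,0.72,0,0],[-1,0.86,0.72,0,0],[-1,0.86,0.72,0,0],[-1,0.86,0.72,0,0],[-1,0.86,0.72,0,0],[-1,0.88,0.72,0,0],[-1,0,0,0.6,0],[-1,0,0,0.6,0],[-1,0,0,0,0],[-1,0,0,0,0]]}' && python3 - <<'E'
from h import *
snap('wrist','w2');snap('scene','s2');snap('side','d2')
E
python3 held.py w2 s2 d2; python3 m.py w2 s2 d2 | grep white
```

```text
clock: 4.38
tcp_pos: [0.6288, 0.1091, 0.1655]
orientation: [-0.0, 0.707, 0.707, -0.0]
wrist_force: [0.7, 0.5, -0.3]
finger_gap: 0.0226
grip_force: 39.6
[0.62963271 0.10899434 0.1670321 ]
w2 (623, 124) (69, 39) 16.9 (627, 112, 35) zmed 89.6 n 4622 slope [ 0.136 -0.199]
w2 (656, 116) (3, 13) 73.4 (656, 115, 7) zmed 89.3 n 90 slope [0.054 0.241]
w2 (652, 110) (6, 13) 20.6 (652, 110, 7) zmed 90.0 n 40 slope [1.003 2.104]
w2 (628, 87) (26, 27) 88.3 (629, 88, 17) zmed 89.5 n 666 slope [-0.015  0.377]
s2 (637, 103) (67, 55) 42.7 (632, 109, 35) zmed 89.3 n 260 slope [-0.029  0.03 ]
d2 (628, 101) (57, 67) 67.9 (629, 107, 36) zmed 89.4 n 198 slope [0.01  0.042]
w2 white 0.054 rect (547, 211) (8, 19) 23.8 circ (547, 210, 9) zmed 67.1 n 287 [121  13]
w2 white 0.054 rect (459, 118) (83, 84) 23.8 circ (459, 117, 58) zmed 63.5 n 5364 [  0 119]
w2 white 0.054 rect (627, 133) (64, 23) 1.3 circ (627, 122, 32) zmed 64.1 n 1626 [254 169]
s2 white 0.054 rect (459, 116) (87, 89) 23.3 circ (458, 117, 58) zmed 61.7 n 291 [322 149]
s2 white 0.054 rect (630, 283) (74, 116) 76.6 circ (630, 283, 66) zmed 61.8 n 328 [403 159]
s2 white 0.054 rect (645, 96) (68, 37) 47.7 circ (633, 106, 34) zmed 61.6 n 109 [362 198]
d2 white 0.054 rect (612, 286) (76, 75) 78.9 circ (612, 286, 52) zmed 60.0 n 117 [313 125]
d2 white 0.054 rect (454, 280) (97, 95) 74.8 circ (455, 279, 51) zmed 61.2 n 204 [264 132]
d2 white 0.054 rect (456, 117) (85, 88) 24.7 circ (457, 114, 57) zmed 61.0 n 268 [272 162]
d2 white 0.054 rect (621, 94) (44, 69) 64.4 circ (627, 106, 35) zmed 60.6 n 88 [335 163]
```

```bash
python3 -m handwheel '{"deltas": [[-1,0,0,0.2,0],[-1,0,0,0.15,0],[-1,0,0,0.1,0],[-1,0,0,0,0],[-1,0,0,0,0]]}'; python3 -m handwheel '{"deltas": [[1,0,0,0,0],[1,0,0,0,0],[1,0,0,0,0],[1,0,0,0,0],[1,0,0,-0.5,0],[1,0,0,-1,0],[1,0,0,-0.5,0],[1,0,0,0,0]]}'; python3 - <<'E'
from h import *
snap('wrist','w3');snap('scene','s3');snap('side','d3')
for t in ['w3','s3','d3']:
    c=load(t);P=cloud(c);M=masks(c)
    for q,ce,sz,an,ec,bb in comps(c,M['wood'],P,.066,.08): print(t,ce,sz,ec,np.median(q[:,2]))
E
python3 m.py s3 w3| grep white
```

```text
clock: 5.15
tcp_pos: [0.6288, 0.1092, 0.1488]
orientation: [0.0, 0.707, 0.707, 0.0]
wrist_force: [-2.2, -0.6, 5.4]
finger_gap: 0.0224
grip_force: 40.0
clock: 6.15
tcp_pos: [0.6301, 0.1093, 0.2299]
orientation: [0.001, 0.707, 0.707, 0.002]
wrist_force: [-0.4, 0.6, -0.2]
finger_gap: 0.0855
grip_force: 0.0
w3 (626, 111) (69, 63) (628, 110, 35) 0.07264055668835898
w3 (640, 138) (2, 18) (640, 138, 9) 0.07281240472158396
s3 (629, 110) (70, 69) (630, 111, 36) 0.07162568921624723
d3 (629, 108) (68, 68) (630, 108, 36) 0.07115703575600801
s3 white 0.054 rect (459, 116) (87, 91) 25.1 circ (459, 117, 60) zmed 61.5 n 296 [322 149]
s3 white 0.054 rect (631, 283) (75, 116) 76.9 circ (631, 281, 68) zmed 61.6 n 338 [403 159]
s3 white 0.054 rect (646, 91) (65, 28) 40.3 circ (638, 101, 33) zmed 60.1 n 57 [362 201]
w3 white 0.054 rect (456, 236) (42, 6) 0.4 circ (456, 238, 21) zmed 63.9 n 563 [0 0]
w3 white 0.054 rect (547, 213) (7, 21) 15.0 circ (545, 213, 11) zmed 67.1 n 196 [169  25]
w3 white 0.054 rect (456, 117) (86, 84) 24.3 circ (456, 117, 59) zmed 63.9 n 5591 [  0 108]
w3 white 0.054 rect (627, 136) (59, 17) 1.3 circ (627, 128, 30) zmed 60.6 n 251 [270 146]
```

Small lid is home. Next, the large round lid.

```bash
python3 -m handwheel '{"deltas": [[1,-0.84,-0.07,0,0],[1,-0.84,-0.07,0,0],[1,-0.84,-0.07,0,0],[1,-0.84,-0.07,0,0],[1,-0.84,-0.07,0,0],[1,-0.83,-0.07,0,0],[1,0,0,0.9,0],[1,0,0,0.9,0],[1,0,0,0.9,0],[1,0,0,0.65,0],[1,0,0,0,0],[-1,0,0,0,0],[-1,0,0,0,0],[-1,0,0,0,0],[-1,0,0,0,0],[-1,0,0,0,0],[-1,0,0,0,0]]}'; python3 -m handwheel '{"deltas": [[-1,0,0,-0.5,0],[-1,0,0,-1,0],[-1,0,0,-1,0],[-1,0,0,-0.5,0],[-1,0,0,0,0]]}'; python3 - <<'E'
from h import *
snap('side','d4');snap('scene','s4')
E
python3 held.py d4 s4; python3 m.py d4 s4|grep white
```

```text
clock: 8.43
tcp_pos: [0.613, -0.0922, 0.0951]
orientation: [0.001, 0.707, 0.707, 0.001]
wrist_force: [-0.2, -0.3, 5.8]
finger_gap: 0.0224
grip_force: 39.3
clock: 9.05
tcp_pos: [0.6131, -0.0922, 0.2156]
orientation: [0.002, 0.707, 0.707, 0.001]
wrist_force: [0.2, -0.4, -1.6]
finger_gap: 0.0223
grip_force: 39.3
[ 0.61175685 -0.09185491  0.21286911]
d4 (611, -103) (79, 93) 74.4 (613, -94, 48) zmed 137.6 n 562 slope [0.007 0.022]
s4 (620, -98) (95, 81) 39.9 (614, -93, 49) zmed 136.4 n 639 slope [-0.011  0.011]
d4 white 0.054 rect (629, 282) (77, 112) 76.5 circ (628, 279, 65) zmed 60.8 n 242 [313 125]
d4 white 0.054 rect (455, 280) (96, 94) 55.4 circ (452, 280, 51) zmed 61.0 n 199 [264 132]
d4 white 0.054 rect (457, 115) (88, 88) 23.5 circ (457, 114, 58) zmed 60.9 n 277 [272 162]
s4 white 0.054 rect (458, 280) (94, 99) 31.7 circ (456, 282, 53) zmed 61.1 n 245 [369 130]
s4 white 0.054 rect (458, 117) (86, 88) 24.0 circ (458, 117, 58) zmed 61.4 n 277 [325 149]
s4 white 0.054 rect (630, 283) (75, 119) 75.0 circ (631, 283, 66) zmed 61.3 n 344 [403 159]
s4 white 0.054 rect (647, 93) (65, 25) 45.3 circ (639, 101, 32) zmed 60.1 n 54 [362 201]
```

```bash
python3 -m handwheel '{"deltas": [[-1,0.93,-0.39,0,0],[-1,0.93,-0.39,0,0],[-1,0.93,-0.39,0,0],[-1,0.93,-0.39,0,0],[-1,0.93,-0.39,0,0],[-1,0.93,-0.39,0,0],[-1,0.93,-0.39,0,0],[-1,0.93,-0.39,0,0],[-1,0.93,-0.39,0,0],[-1,0.93,-0.4,0,0],[-1,0,0,0.6,0],[-1,0,0,0.6,0],[-1,0,0,0,0],[-1,0,0,0,0]]}' && python3 - <<'E'
from h import *
snap('wrist','w5');snap('scene','s5');snap('side','d5')
print(status.get_state()['joint_pos'])
E
python3 held.py w5 s5 d5; python3 m.py w5 s5 d5 | grep white
```

```text
clock: 10.9
tcp_pos: [0.4557, 0.2798, 0.1657]
orientation: [-0.0, 0.707, 0.707, -0.0]
wrist_force: [0.0, 0.3, -0.5]
finger_gap: 0.0223
grip_force: 39.4
[ 4.00327423e-01  3.18474136e-01 -2.96307964e-01  9.54404569e-01
 -8.64531522e-05  1.97153594e+00]
[0.45649484 0.28002615 0.16675531]
w5 (444, 298) (95, 52) 29.7 (454, 282, 48) zmed 89.3 n 11087 slope [ 0.049 -0.084]
w5 (498, 262) (22, 2) 67.7 (498, 263, 11) zmed 88.9 n 46 slope [-0.487  0.177]
w5 (454, 251) (30, 39) 2.8 (455, 251, 23) zmed 89.2 n 1458 slope [0.002 0.086]
s5 (462, 275) (95, 85) 39.1 (458, 277, 50) zmed 88.6 n 417 slope [-0.01   0.015]
s5 (631, 109) (23, 26) 14.2 (630, 109, 14) zmed 91.5 n 76 slope [-0.257  0.114]
d5 (455, 273) (87, 93) 79.8 (459, 278, 50) zmed 88.3 n 353 slope [0.004 0.012]
d5 (629, 108) (24, 21) 38.8 (629, 107, 13) zmed 90.5 n 61 slope [0.119 0.432]
w5 white 0.054 rect (454, 316) (86, 28) 1.3 circ (454, 302, 43) zmed 64.2 n 2172 [232 141]
w5 white 0.054 rect (616, 286) (70, 89) 76.7 circ (615, 286, 54) zmed 63.9 n 5407 [507 143]
s5 white 0.054 rect (474, 266) (95, 56) 48.4 circ (460, 278, 49) zmed 61.4 n 123 [369 140]
s5 white 0.054 rect (457, 118) (87, 90) 24.4 circ (458, 117, 59) zmed 61.5 n 297 [322 149]
s5 white 0.054 rect (630, 283) (77, 117) 76.9 circ (630, 282, 66) zmed 61.8 n 341 [403 159]
s5 white 0.054 rect (647, 92) (65, 26) 44.7 circ (639, 100, 32) zmed 59.0 n 59 [362 201]
d5 white 0.054 rect (629, 281) (79, 112) 76.2 circ (630, 282, 66) zmed 60.4 n 241 [313 125]
d5 white 0.054 rect (449, 258) (52, 94) 76.7 circ (453, 275, 47) zmed 61.0 n 108 [264 140]
d5 white 0.054 rect (456, 116) (87, 89) 24.5 circ (457, 116, 59) zmed 60.9 n 270 [272 162]
d5 white 0.054 rect (619, 86) (27, 64) 66.8 circ (624, 99, 32) zmed 58.3 n 51 [335 168]
```

```bash
python3 -m handwheel '{"deltas": [[-1,0,0,0.2,0],[-1,0,0,0.15,0],[-1,0,0,0.1,0],[-1,0,0,0,0],[-1,0,0,0,0]]}'; python3 -m handwheel '{"deltas": [[1,0,0,0,0],[1,0,0,0,0],[1,0,0,0,0],[1,0,0,0,0],[1,0,0,-0.5,0],[1,0,0,-1,0],[1,0,0,-0.5,0],[1,0,0,0,0]]}'; python3 - <<'E'
from h import *
snap('wrist','w6');snap('scene','s6');snap('side','d6')
for t in ['w6','s6','d6']:
    c=load(t);P=cloud(c);M=masks(c)
    for q,ce,sz,an,ec,bb in comps(c,M['wood'],P,.066,.08): print(t,ce,sz,ec,np.median(q[:,2]))
E
python3 m.py s6 w6 d6| grep white
```

```text
clock: 11.68
tcp_pos: [0.4556, 0.2798, 0.1491]
orientation: [0.0, 0.707, 0.707, 0.0]
wrist_force: [-4.8, -3.4, 10.2]
finger_gap: 0.0224
grip_force: 40.4
clock: 12.68
tcp_pos: [0.4568, 0.2804, 0.2295]
orientation: [0.001, 0.707, 0.707, 0.002]
wrist_force: [-0.1, -0.4, 0.1]
finger_gap: 0.0855
grip_force: 0.0
w6 (444, 282) (96, 72) (455, 280, 48) 0.07265282729273739
s6 (457, 279) (94, 96) (457, 280, 51) 0.07164214298526228
s6 (631, 109) (69, 69) (630, 111, 37) 0.07167002634555497
d6 (456, 279) (99, 91) (457, 279, 50) 0.07067131658155068
d6 (629, 107) (67, 69) (627, 108, 37) 0.07120759388959919
s6 white 0.054 rect (492, 266) (78, 24) 66.2 circ (481, 270, 39) zmed 58.5 n 54 [374 145]
s6 white 0.054 rect (459, 118) (87, 90) 24.4 circ (459, 117, 60) zmed 61.3 n 295 [322 149]
s6 white 0.054 rect (632, 283) (75, 117) 77.4 circ (632, 281, 66) zmed 61.5 n 343 [403 159]
s6 white 0.054 rect (646, 93) (65, 27) 43.3 circ (637, 102, 32) zmed 59.2 n 55 [362 201]
w6 white 0.054 rect (453, 315) (88, 30) 2.9 circ (453, 301, 44) zmed 64.1 n 751 [249 126]
w6 white 0.054 rect (628, 283) (70, 114) 76.6 circ (628, 283, 65) zmed 64.0 n 5478 [462 128]
w6 white 0.054 rect (453, 125) (84, 71) 24.3 circ (454, 124, 54) zmed 63.5 n 2015 [252 317]
d6 white 0.054 rect (629, 281) (77, 113) 77.0 circ (630, 282, 65) zmed 60.8 n 240 [313 125]
d6 white 0.054 rect (444, 246) (27, 83) 74.3 circ (448, 259, 42) zmed 57.9 n 42 [265 145]
d6 white 0.054 rect (457, 117) (88, 87) 23.6 circ (457, 115, 58) zmed 60.8 n 280 [272 162]
d6 white 0.054 rect (620, 86) (25, 64) 68.8 circ (624, 98, 32) zmed 58.6 n 44 [335 168]
```

```bash
python3 -m handwheel '{"deltas": [[1,-0.96,0.28,0,0],[1,-0.96,0.28,0,0],[1,-0.96,0.28,0,0],[1,-0.96,0.28,0,0],[1,-0.96,0.28,0,0],[1,-0.96,0.28,0,0],[1,-0.96,0.28,0,0],[1,-0.96,0.28,0,0],[1,-0.96,0.28,0,0],[1,-0.96,0.28,0,0],[1,-0.96,0.28,0,0],[1,-0.96,0.28,0,0],[1,-0.96,0.28,0,0],[1,-0.96,0.28,0,0],[1,-0.92,0.24,0,0],[1,0,0,0,1],[1,0,0,0,1],[1,0,0,0,0],[1,0,0,0,0]]}';python3 - <<'E'
from h import *
print(status.get_state()['joint_pos'],status.get_state()['orientation'])
snap('wrist','w7')
E
python3 m.py w7|grep wood
```

```text
clock: 15.2
tcp_pos: [0.622, -0.2941, 0.2269]
orientation: [-0.001, 0.818, 0.575, -0.0]
wrist_force: [0.6, -0.2, -0.2]
finger_gap: 0.0855
grip_force: 0.0
[-5.58251841e-01  5.65203970e-01  2.45134633e-01  1.25224158e+00
  2.70066543e-05  1.35859866e+00] [-7.02723098e-04  8.18287174e-01  5.74809122e-01 -2.82588520e-04]
w7 wood 0.008 rect (540, -208) (41, 22) 82.4 circ (531, -207, 20) zmed 21.0 n 379 [159  92]
w7 wood 0.008 rect (599, -259) (84, 11) 26.8 circ (601, -263, 42) zmed 18.1 n 209 [246 109]
w7 wood 0.008 rect (659, -276) (1, 71) 32.5 circ (659, -276, 35) zmed 16.6 n 88 [318 118]
w7 wood 0.008 rect (611, -289) (60, 28) 21.6 circ (612, -293, 31) zmed 18.7 n 924 [273 155]
w7 wood 0.008 rect (666, -299) (3, 19) 32.2 circ (665, -299, 9) zmed 18.5 n 59 [360 162]
w7 wood 0.008 rect (634, -309) (28, 14) 32.3 circ (633, -308, 15) zmed 18.6 n 386 [321 175]
w7 wood 0.008 rect (425, -314) (114, 70) 29.1 circ (425, -314, 66) zmed 18.7 n 3741 [ 63 203]
w7 wood 0.008 rect (610, -321) (18, 18) 17.3 circ (610, -320, 11) zmed 18.6 n 218 [301 202]
w7 wood 0.008 rect (669, -498) (7, 3) 21.8 circ (669, -498, 4) zmed 17.0 n 73 [426 343]
w7 wood 0.008 rect (641, -499) (14, 2) 0.3 circ (641, -500, 7) zmed 12.0 n 59 [396 350]
w7 wood 0.032 rect (620, -293) (44, 17) 32.7 circ (620, -293, 23) zmed 39.8 n 410 [290 159]
w7 wood 0.032 rect (425, -314) (45, 18) 29.2 circ (426, -314, 23) zmed 40.2 n 603 [ 91 258]
```

```bash
python3 -m handwheel '{"deltas": [[1,0,0,0,1],[1,0,0,0,1],[1,0,0,0,1],[1,0,0,0,0.65],[1,0,0,0.9,0],[1,0,0,0.9,0],[1,0,0,0.9,0],[1,0,0,0.6,0],[1,0,0,0,0],[-1,0,0,0,0],[-1,0,0,0,0],[-1,0,0,0,0],[-1,0,0,0,0],[-1,0,0,0,0],[-1,0,0,0,0]]}'; python3 -m handwheel '{"deltas": [[-1,0,0,-0.5,0],[-1,0,0,-1,0],[-1,0,0,-1,0],[-1,0,0,-0.5,0],[-1,0,0,0,-1],[-1,0,0,0,-1],[-1,0,0,0,-1],[-1,0,0,0,-1],[-1,0,0,0,-1],[-1,0,0,0,-0.65],[-1,0,0,0,0]]}'; python3 - <<'E'
from h import *
snap('side','d8');snap('scene','s8')
E
python3 held.py d8 s8
```

```text
clock: 17.12
tcp_pos: [0.6228, -0.2947, 0.097]
orientation: [0.001, 0.958, 0.288, 0.001]
wrist_force: [-0.2, 0.1, 4.8]
finger_gap: 0.0169
grip_force: 40.0
clock: 18.5
tcp_pos: [0.6219, -0.2942, 0.2152]
orientation: [-0.001, 0.708, 0.707, -0.0]
wrist_force: [0.2, -0.2, -1.1]
finger_gap: 0.0171
grip_force: 39.2
[ 0.62202923 -0.29429554  0.21539268]
d8 (623, -296) (86, 87) 89.1 (623, -297, 58) zmed 135.6 n 780 slope [0.003 0.004]
s8 (623, -294) (84, 87) 89.7 (624, -295, 58) zmed 136.0 n 733 slope [-0.012  0.004]
```

```bash
python3 -m handwheel '{"deltas": [[-1,0.93,-0.38,0,0],[-1,0.93,-0.38,0,0],[-1,0.93,-0.38,0,0],[-1,0.93,-0.38,0,0],[-1,0.93,-0.38,0,0],[-1,0.93,-0.38,0,0],[-1,0.93,-0.38,0,0],[-1,0.93,-0.38,0,0],[-1,0.93,-0.38,0,0],[-1,0.93,-0.38,0,0],[-1,0.98,-0.34,0,0],[-1,0,0,0,-0.8],[-1,0,0,0,-0.8],[-1,0,0,0,-0.8],[-1,0,0,0.6,0],[-1,0,0,0.5,0],[-1,0,0,0,0],[-1,0,0,0,0]]}' && python3 - <<'E'
from h import *
snap('wrist','w9');snap('scene','s9');snap('side','d9')
E
python3 held.py w9 s9 d9; python3 m.py w9 s9 d9 | grep white
```

```text
clock: 20.85
tcp_pos: [0.457, 0.1168, 0.1726]
orientation: [0.0, 0.545, 0.838, 0.0]
wrist_force: [-0.3, -0.5, -0.8]
finger_gap: 0.017
grip_force: 39.3
[0.45729533 0.11682303 0.17285849]
w9 (454, 122) (84, 71) 24.1 (454, 121, 54) zmed 94.3 n 8684 slope [ 0.078 -0.042]
w9 (465, 158) (11, 3) 31.1 (465, 158, 6) zmed 94.4 n 79 slope [-0.081  0.197]
w9 (436, 88) (2, 11) 7.0 (436, 88, 5) zmed 94.4 n 42 slope [ 0.157 -0.014]
w9 (472, 80) (22, 8) 22.0 (472, 80, 11) zmed 94.2 n 117 slope [-0.066  0.155]
w9 (627, 110) (24, 25) 24.6 (627, 109, 13) zmed 91.7 n 1245 slope [ 0.256 -0.146]
s9 (458, 278) (21, 24) 53.8 (458, 280, 13) zmed 92.5 n 50 slope [-0.126  0.083]
s9 (460, 115) (85, 90) 24.4 (462, 114, 58) zmed 93.6 n 465 slope [ 0.003 -0.001]
s9 (632, 108) (22, 22) 85.3 (631, 109, 12) zmed 92.9 n 64 slope [-0.155  0.146]
d9 (628, 106) (25, 21) 55.1 (628, 108, 13) zmed 91.9 n 48 slope [-0.081  0.203]
d9 (459, 114) (87, 86) 23.3 (459, 114, 57) zmed 92.7 n 431 slope [-0.006 -0.002]
w9 white 0.054 rect (445, 234) (3, 14) 78.2 circ (445, 235, 7) zmed 55.7 n 55 [384   0]
w9 white 0.054 rect (571, 263
[... 269 characters left out ...]
, 121) (68, 27) 61.4 circ (620, 114, 34) zmed 60.1 n 1542 [495 284]
s9 white 0.054 rect (483, 262) (89, 34) 52.8 circ (469, 272, 44) zmed 57.1 n 59 [370 145]
s9 white 0.054 rect (460, 115) (84, 89) 24.5 circ (461, 116, 59) zmed 61.6 n 174 [322 158]
s9 white 0.054 rect (630, 283) (75, 117) 78.1 circ (631, 285, 68) zmed 61.7 n 338 [403 159]
s9 white 0.054 rect (646, 92) (65, 23) 41.3 circ (639, 100, 32) zmed 59.5 n 58 [362 201]
d9 white 0.054 rect (630, 280) (80, 113) 78.4 circ (630, 283, 65) zmed 60.6 n 241 [313 125]
d9 white 0.054 rect (620, 86) (24, 64) 70.8 circ (624, 97, 32) zmed 58.9 n 50 [335 168]
d9 white 0.054 rect (456, 114) (85, 86) 23.0 circ (455, 112, 56) zmed 61.3 n 164 [272 172]
```

```bash
python3 -m handwheel '{"deltas": [[-1,0.05,0,0,0],[-1,0,0,0.2,0],[-1,0,0,0.2,0],[-1,0,0,0.13,0],[-1,0,0,0,0],[-1,0,0,0,0]]}'; python3 -m handwheel '{"deltas": [[1,0,0,0,0],[1,0,0,0,0],[1,0,0,0,0],[1,0,0,0,0],[1,0,0,-0.5,0],[1,0,0,-1,0],[1,0,0,-0.5,0],[1,0,0,0,0]]}'; cat > fin.py <<'E'
import sys
from h import *
for t in sys.argv[1:]:
    c=snap(dict(w='wrist',s='scene',d='side')[t[0]],t);P=cloud(c);M=masks(c)
    for q,ce,sz,an,ec,bb in comps(c,M['wood'],P,.066,.08): print(t,ce,sz,an,ec,np.median(q[:,2]))
E
python3 fin.py w10 s10 d10; python3 m.py s10 d10| grep -v yellow
```

```text
clock: 21.75
tcp_pos: [0.4554, 0.1186, 0.1509]
orientation: [-0.0, 0.545, 0.839, -0.0]
wrist_force: [-3.5, 0.4, 5.5]
finger_gap: 0.0172
grip_force: 40.2
clock: 22.75
tcp_pos: [0.4569, 0.1187, 0.2321]
orientation: [0.001, 0.545, 0.839, 0.001]
wrist_force: [0.2, -0.2, -0.1]
finger_gap: 0.0855
grip_force: 0.0
w10 (457, 242) (56, 26) 23.7 (456, 243, 31) 0.07269227319479349
w10 (498, 261) (23, 2) 66.7 (497, 261, 12) 0.07203591847805027
w10 (454, 117) (84, 84) 24.0 (455, 118, 58) 0.07235620172643442
w10 (468, 161) (21, 4) 28.4 (468, 161, 11) 0.07263298683775979
w10 (448, 108) (33, 74) 17.6 (447, 108, 38) 0.0726738840914376
w10 (628, 113) (62, 70) 67.3 (627, 109, 36) 0.07251481302499665
s10 (456, 279) (93, 100) 51.7 (457, 281, 51) 0.07157551482155111
s10 (458, 117) (85, 90) 23.5 (458, 116, 57) 0.07179028785646369
s10 (630, 109) (69, 69) 27.4 (631, 110, 36) 0.0714348637006319
d10 (476, 266) (93, 47) 52.7 (468, 272, 47) 0.07025216640413334
d10 (629, 108) (67, 68) 63.5 (631, 108, 36) 0.07085900330957484
d10 (457, 117) (86, 87) 24.0 (455, 115, 58) 0.07082757393861594
s10 wood 0.008 rect (427, -
[... 739 characters left out ...]
21, 39) 73.8 circ (530, -209, 20) zmed 19.3 n 46 [339 262]
d10 wood 0.008 rect (425, -314) (113, 72) 28.9 circ (426, -315, 64) zmed 17.4 n 1101 [293 287]
d10 wood 0.032 rect (525, -216) (19, 38) 57.6 circ (530, -209, 19) zmed 39.5 n 40 [340 256]
d10 wood 0.032 rect (426, -316) (45, 20) 26.8 circ (425, -314, 23) zmed 38.8 n 147 [310 298]
d10 white 0.054 rect (630, 282) (75, 112) 77.5 circ (629, 283, 65) zmed 60.7 n 236 [313 125]
d10 white 0.054 rect (618, 86) (25, 65) 63.9 circ (624, 98, 32) zmed 59.0 n 50 [335 168]
d10 white 0.054 rect (448, 87) (58, 115) 71.9 circ (457, 114, 57) zmed 58.4 n 79 [272 175]
d10 green 0.02 rect (531, -4) (51, 43) 73.5 circ (532, -3, 26) zmed 41.1 n 242 [318 193]
```

```bash
python3 -m handwheel '{"deltas": [[1,0,0,0,0.8],[1,0,0,0,0.8],[1,0,0,0,0.8],[1,-0.99,-0.07,0,0],[1,-0.99,-0.07,0,0],[1,-0.99,-0.07,0,0],[1,-0.99,-0.07,0,0],[1,-0.99,-0.07,0,0],[1,-0.99,-0.07,0,0],[1,-0.99,-0.07,0,0],[1,-0.99,-0.07,0,0],[1,-0.99,-0.07,0,0],[1,-0.99,-0.07,0,0],[1,-0.93,-0.05,0,0],[1,0,0,0,-1],[1,0,0,0,-1],[1,0,0,0,-1],[1,0,0,0,-1],[1,0,0,0,-1],[1,0,0,0,-1]]}';python3 -m handwheel '{"deltas": [[1,0,0,0,-1],[1,0,0,0,-1],[1,0,0,0,-1],[1,0,0,0,-1],[1,0,0,0,-1],[1,0,0,0,-0.95],[1,0,0,1,0],[1,0,0,0.9,0],[1,0,0,0,0],[1,0,0,0,0]]}'; python3 - <<'E'
from h import *
snap('side','d11')
E
python3 m.py d11|grep wood
```

```text
clock: 25.4
tcp_pos: [0.4253, -0.3141, 0.229]
orientation: [-0.001, 0.256, 0.967, 0.001]
wrist_force: [0.6, -0.4, -0.2]
finger_gap: 0.0855
grip_force: 0.0
clock: 26.65
tcp_pos: [0.4259, -0.3147, 0.155]
orientation: [-0.0, -0.255, 0.967, 0.0]
wrist_force: [0.5, -1.5, -0.4]
finger_gap: 0.0857
grip_force: 0.0
d11 wood 0.008 rect (527, -216) (22, 39) 70.8 circ (529, -210, 20) zmed 19.7 n 46 [339 263]
d11 wood 0.008 rect (425, -314) (112, 72) 29.5 circ (426, -316, 65) zmed 17.3 n 921 [293 289]
d11 wood 0.008 rect (318, -491) (32, 14) 6.7 circ (318, -487, 16) zmed 14.7 n 70 [284 391]
d11 wood 0.032 rect (526, -216) (18, 37) 59.7 circ (530, -209, 19) zmed 40.4 n 51 [340 256]
d11 wood 0.032 rect (426, -315) (44, 19) 29.7 circ (425, -314, 23) zmed 39.0 n 141 [310 298]
```

```bash
python3 -m handwheel '{"deltas": [[1,0,0,0.9,0],[1,0,0,0.58,0],[1,0,0,0,0],[-1,0,0,0,0],[-1,0,0,0,0],[-1,0,0,0,0],[-1,0,0,0,0],[-1,0,0,0,0],[-1,0,0,0,0],[-1,0,0,-0.5,0],[-1,0,0,-1,0],[-1,0,0,-1,0],[-1,0,0,-0.5,0],[-1,0,0,0,0]]}'; python3 -m handwheel '{"deltas": [[-1,0,0,0,1],[-1,0,0,0,1],[-1,0,0,0,1],[-1,0,0,0,1],[-1,0,0,0,1],[-1,0,0,0,1],[-1,0,0,0,1],[-1,0,0,0,1],[-1,0,0,0,1],[-1,0,0,0,1],[-1,0,0,0,1],[-1,0,0,0,0.95],[-1,0,0,0,0],[-1,0,0,0,0]]}'; python3 - <<'E'
from h import *
snap('side','d12');snap('scene','s12')
E
python3 held.py d12 s12
```

```text
clock: 28.45
tcp_pos: [0.4264, -0.3151, 0.2167]
orientation: [0.001, -0.255, 0.967, -0.001]
wrist_force: [-0.6, 0.2, -1.7]
finger_gap: 0.017
grip_force: 39.6
clock: 30.2
tcp_pos: [0.4255, -0.3142, 0.2145]
orientation: [-0.001, 0.706, 0.708, 0.0]
wrist_force: [-0.3, 0.2, -1.5]
finger_gap: 0.0167
grip_force: 39.5
[ 0.42567113 -0.31443451  0.21497934]
d12 (426, -332) (70, 79) 0.6 (427, -332, 51) zmed 135.5 n 831 slope [-0.     0.029]
s12 (427, -314) (112, 78) 89.7 (428, -314, 64) zmed 135.9 n 781 slope [-0.016  0.003]
```

```bash
python3 -m handwheel '{"deltas": [[-1,0.93,0.32,0,0],[-1,0.93,0.32,0,0],[-1,0.93,0.32,0,0],[-1,0.93,0.32,0,0],[-1,0.93,0.32,0,0],[-1,0.93,0.32,0,0],[-1,0.93,0.32,0,0],[-1,0.93,0.32,0,0],[-1,0.93,0.32,0,0],[-1,0.93,0.32,0,0],[-1,0.93,0.32,0,0],[-1,0.93,0.32,0,0],[-1,0.93,0.32,0,0],[-1,0.93,0.32,0,0],[-1,0.93,0.32,0,0],[-1,0.97,0.31,0,0],[-1,0,0,0,-1],[-1,0,0,0,-1],[-1,0,0,0,-1],[-1,0,0,0,-1]]}'; python3 -m handwheel '{"deltas": [[-1,0,0,0,-1],[-1,0,0,0,-1],[-1,0,0,0,-1],[-1,0,0,0,-0.7],[-1,0,0,0.6,0],[-1,0,0,0.5,0],[-1,0,0,0,0],[-1,0,0,0,0]]}'; python3 - <<'E'
from h import *
snap('wrist','w13');snap('scene','s13');snap('side','d13')
E
python3 held.py w13 s13 d13; python3 m.py w13 s13 d13 | grep white
```

```text
clock: 32.8
tcp_pos: [0.6302, 0.2823, 0.2151]
orientation: [-0.0, 0.419, 0.908, -0.0]
wrist_force: [0.0, -0.7, -2.0]
finger_gap: 0.0168
grip_force: 39.6
clock: 33.8
tcp_pos: [0.6305, 0.2823, 0.1721]
orientation: [0.0, 0.113, 0.994, 0.0]
wrist_force: [-0.2, -0.2, -1.3]
finger_gap: 0.0171
grip_force: 39.5
[0.63086239 0.28241758 0.17279804]
w13 (616, 285) (70, 84) 76.9 (616, 284, 54) zmed 94.5 n 13930 slope [0.034 0.002]
w13 (629, 114) (17, 24) 79.7 (628, 112, 12) zmed 92.3 n 1370 slope [ 0.197 -0.301]
w13 (672, 259) (3, 19) 58.8 (672, 258, 10) zmed 94.4 n 40 slope [-0.117 -0.203]
s13 (457, 279) (22, 27) 47.4 (458, 279, 14) zmed 91.4 n 52 slope [-0.147  0.038]
s13 (459, 118) (19, 46) 23.4 (455, 116, 23) zmed 92.4 n 90 slope [-0.207 -0.074]
s13 (632, 281) (72, 116) 77.8 (631, 281, 64) zmed 94.1 n 519 slope [0.001 0.008]
s13 (631, 109) (23, 26) 79.6 (632, 111, 14) zmed 91.7 n 66 slope [-0.093  0.077]
d13 (631, 280) (75, 110) 76.6 (631, 279, 63) zmed 93.3 n 388 slope [-0.004  0.006]
d13 (456, 277) (22, 24) 40.0 (455, 278, 13) zmed 91.2 n 45 slope [0.085 0.191]
d13 (629, 107) (20, 24) 11.8 
[... 522 characters left out ...]
2) (89, 37) 53.9 circ (468, 273, 45) zmed 58.2 n 52 [370 145]
s13 white 0.054 rect (460, 113) (87, 87) 25.0 circ (464, 114, 58) zmed 60.2 n 111 [322 159]
s13 white 0.054 rect (632, 282) (72, 114) 76.9 circ (632, 282, 64) zmed 61.4 n 205 [403 164]
s13 white 0.054 rect (646, 93) (65, 25) 43.4 circ (638, 101, 32) zmed 59.1 n 56 [362 201]
d13 white 0.054 rect (625, 262) (35, 110) 75.6 circ (624, 261, 56) zmed 60.3 n 122 [314 132]
d13 white 0.054 rect (450, 250) (35, 90) 79.6 circ (453, 264, 45) zmed 57.7 n 50 [265 144]
d13 white 0.054 rect (620, 87) (25, 64) 70.2 circ (624, 97, 32) zmed 58.6 n 49 [335 168]
d13 white 0.054 rect (448, 88) (60, 115) 71.1 circ (457, 114, 57) zmed 58.6 n 86 [272 174]
```

Aligned to 1–2 mm and about 1°. Lower, release and lift.

```bash
python3 -m handwheel '{"deltas": [[-1,0,0,0.2,0],[-1,0,0,0.2,0],[-1,0,0,0.14,0],[-1,0,0,0,0],[-1,0,0,0,0]]}'; python3 -m handwheel '{"deltas": [[1,0,0,0,0],[1,0,0,0,0],[1,0,0,0,0],[1,0,0,0,0],[1,0,0,-0.5,0],[1,0,0,-1,0],[1,0,0,-1,0],[1,0,0,-0.5,0],[1,0,0,0,0]]}'; python3 fin.py w14 s14 d14
```

```text
clock: 34.58
tcp_pos: [0.63, 0.2821, 0.1503]
orientation: [-0.0, 0.113, 0.994, -0.0]
wrist_force: [-1.5, -1.4, 5.7]
finger_gap: 0.0169
grip_force: 40.3
clock: 35.7
tcp_pos: [0.6311, 0.2825, 0.2721]
orientation: [0.002, 0.113, 0.994, 0.001]
wrist_force: [-0.2, -0.6, -0.4]
finger_gap: 0.0855
grip_force: 0.0
w14 (474, 126) (45, 85) 23.1 (475, 126, 46) 0.07263545146665526
w14 (497, 271) (57, 10) 76.7 (492, 272, 28) 0.07246204184114519
w14 (628, 281) (70, 111) 77.0 (628, 281, 64) 0.0725279473249629
w14 (618, 274) (40, 78) 76.7 (620, 277, 42) 0.07268409973104206
w14 (628, 110) (69, 70) 2.5 (628, 110, 36) 0.07256765108722754
s14 (458, 280) (95, 96) 32.8 (459, 280, 51) 0.07164441268756272
s14 (457, 117) (85, 90) 25.1 (458, 117, 58) 0.07147210926264114
s14 (631, 281) (74, 117) 78.0 (629, 281, 65) 0.07182867837711882
s14 (631, 109) (70, 69) 55.8 (630, 110, 36) 0.0719361480206071
d14 (630, 280) (75, 111) 77.2 (629, 280, 62) 0.07101215041066145
d14 (457, 278) (94, 95) 24.4 (455, 277, 50) 0.07054476369714452
d14 (628, 107) (70, 68) 54.1 (629, 110, 38) 0.07111270357045746
d14 (456, 117) (86, 87) 25.0 (455, 115, 57) 0.07093342579459011
```

View pics/s14.png

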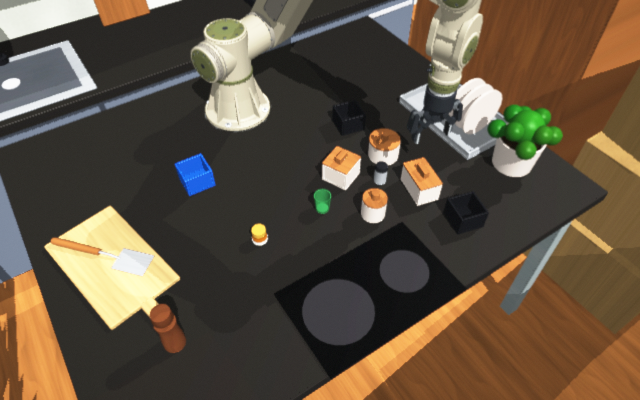

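All four lids sit flat on their canisters, at (341,165), (384,145), (374,203) and (421,178). The glass (322,200) and shaker (380,173) are where they were, and the gripper is clear.

```bash
python3 -c "
from workcell import hand_in; print(hand_in())"
```

```text
the job is handed in; nothing more can be done
None
```

I put all four lids on their canisters and handed the job in at about 36 s; the final camera measurements show each plate flat on its rim (about 72 mm up, as expected) and centred to within about 2 mm, and the glass and shaker look undisturbed.

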